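# Glide the specimen wheel under the microscope and index it to the third click

### The arm

A 6-joint arm with a two-finger parallel gripper is mounted at the origin on the work surface. World frame = base frame: x ahead of the robot, y to its left, z up, the work surface at z = 0. Lengths are in mm, angles in rad, forces in N, time in s.
With the tool pointing down it reaches from about 325 to 1000 mm from the base axis. Payload 5.1 kg.
Tool frame: the origin (TCP) lies on the centre line of the jaws, within the pads' length; the fingertips stand 11 mm ahead of it and the grasp point (between the pads) lies 8 mm behind it; z points along the fingers, y is the direction in which the jaws open and shut (so a half turn about z gives the same grasp; the last joint's range is limited). The gripper opens to 85 mm and grips with 20 to 120 N. Pads are 22 mm wide; open, the fingers measure 114 mm over their backs; the gripper's body (76 mm by 85 mm) begins 54 mm behind the grasp point. The pads swing forward as they close: fully open they stand 13 mm farther back than shut.
Start: joints at [-1.26, 0.124, 1.65, -0, 1.367, -0.083], TCP at [249.373, -600.248, 242.322] pointing down, gripper open.
Joint ranges: [-2.61, 2.61], [-1.02, 2.33], [0.03, 2.71], [-1.35, 4.49], [0.32, 2.68], [-2.91, 2.91]. Speed limits (rad/s): [2.57, 2.57, 3.14, 3.14, 3.14, 3.14].

### API

Orientations are given as a 3x3 rotation matrix whose columns are the frame's x, y, z axes.
In Python, from workcell import get_state, camera, hand_in gives the robot as it stands.
- The arm moves only by the tool carry_out, never from a script. Its argument "moves" is one flat list of numbers, 5 for each row, row after row: the opening, from 0 (shut) to 1 (fully open), then the shift along the tool's x, y, z in mm, then the turn about the tool's z in rad. A call has 1 to 20 rows; each row is the pose to reach, as a shift and turn from the pose measured when the call began, along the tool's axes at that moment; what a row does not reach only later rows make up. A row lasts 1/10 s, in which the tool goes at most 50 mm and 8.59 degrees, less where a joint would pass 70% of its speed; a pose out of reach is approached as far as the arm can. A call with a gripper value outside its range is refused whole. The fingers move at their own pace and stop on an object; the grip force is fixed at half the most. Time passes only in rows, so rows that repeat a pose let the fingers close. It gives the time, the measured TCP pose, the force and the opening at its end, in the units of the state.
- get_state(): the state, without advancing time (a new reading comes with each control period).
- camera(name): name is "scene" or "top" or "wrist"; returns a dict with "pixels" (384x512x3 uint8, red, green, blue), "z_map" (384x512 float32, mm along the optical axis (not along the pixel's ray), 0 where there is no reading), "fov_y" (degrees; the focal length in pixels is half the picture's height over the tangent of half this angle, whatever the lens; pixels are square), "cx", "cy" (the principal point, pixels), "R" (3x3) and "t" (3): a world point X has camera coordinates R X + t. Camera axes: x right, y down, z forward; pixel columns grow to the right and rows downward; lengths in mm; the calibration is good to about 2 mm. A picture is of the moment at which its call begins.
- hand_in(): hands the job in, once; it reports no verdict.
The state is a dict: "time_s": time; "q": joint angles; "qvel": joint speeds; "tau": joint torques, N m; "position": TCP position; "orientation": TCP orientation; "force": force on the tool from outside, world axes, zero at the start; "moment": the same for the moment, N m; "grip_width": opening from 0.0 (shut) to 1.0 (fully open).
Only numpy, scipy, OpenCV 4.12 (cv2) and the standard library are available. Lean on these libraries where they do the work, as an engineer would, in place of code of your own. Each camera call takes 0.05 s, during which the arm holds its last target.

### The job

Take the index knob of the microscope's gliding stage, push the stage in under the lens until it is fully home against its stop, then turn the knob clockwise (seen from above) to the third click, without running on to the fourth. Finish still gripping the knob: hold the stage home and the knob at the third click, because the stage springs back out when it is let go and the picture is taken while you hold. Leave the dish, jar, slide box and mug where they are.

Things in the scene. Friction and masses are not known exactly. Their poses are not given: they have to be found in the camera images.
- scope: white stereo microscope fixed to the bench, 430 mm tall, a gliding stage across its foot. Origin on the bench straight below the lens; x axis from eyepieces to column, y axis along the stage's guide towards the index knob, z up. Foot 200 mm wide (y), 290 deep (x). Head with side knobs reaches 68 mm to either side (y) of the lens axis, eyepieces 140 mm to -x, column 150 mm to +x
- lens (a point): centre of the objective's lower rim, 182 mm above the bench (axes as the scope). The stage below it: an aluminium guide plate 124 mm wide with two dark gibs, from y = -50 to +240 mm of the scope, top of the gibs 76 mm above the bench; the wheel on the carriage passes under the lens
- knob_grip (a point): grip point of the black index knob, on its upright turning axis, 109 mm above the bench. Bar grip 42 mm long, 14 thick, from 88 to 118 mm above the bench, on a round skirt of 46 mm diameter. The bar lies along this point's x axis (white pointer line towards +x), z up; pinch it from above across its thickness (y axis). On the scope's y axis: y = 295 mm with the stage out, 225 mm home
- carriage (a joint): travel in m of the stage carriage (aluminium, with the knob and a 100 mm black specimen wheel) along the scope's -y axis: 0 = out, 0.070 = fully home against its stop, the wheel's edge under the lens. A spring pushes it back out (3 N at 0, 5 N at 0.070; friction 0.6 N). Starts out
- index_knob (a joint): turn of the knob in rad, growing clockwise seen from above: 0 = home (pointer at the red mark on the steel index plate), a click every 22.5 degrees (0.393): third click 1.178, fourth 1.571, on to the 14th. Starts at home, against a stop. Each click is a stable detent that draws the knob in from half a click either side; the hump between takes 0.1 N m. Belted 1:1 to the wheel
- petri_dish: closed clear Petri dish, 92 mm diameter, 17 mm high, loose on the bench, origin at the centre of its underside; leave alone
- specimen_jar: specimen jar with green cap, 48 mm diameter, 65 mm high, loose, origin at the centre of its underside; leave alone
- slide_box: blue slide box 85 x 170 x 34 mm (x, y, z), loose, origin at the centre of its underside; leave alone
- mug: white mug, 80 mm diameter, 92 mm high, handle towards its +y, loose, origin at the centre of its underside; leave alone

How it is judged (in metres and radians):
On the way, in this order (a step that is already met when the one before it is completed fails the run):
1. the stage has been pushed home under the lens, the knob still at its home position (value of joint carriage above 0.066 m and value of joint index_knob below 0.3 rad), for 0.1 s.
2. the gripped knob stands at its third click with the stage home (value of joint carriage above 0.065 m and value of joint index_knob between 1.06 and 1.3 rad and contact force between the fingers and index_knob above 1.5 N), for 0.3 s.
At the end, for the whole second after the job is handed in: the fingers still grip the knob (over 1.5 N), the stage is home within 5 mm of its stop and the knob is at rest at the third click (within about 0.12 rad) (all of step 2 and velocity of joint index_knob between -0.1 and 0.1 rad/s); the arm keeps its last pose, push and grip.
It fails at once if the knob is turned past the third click, over the hump towards the fourth (value of joint index_knob above 1.4 rad).
It fails at once if the Petri dish is pushed more than 20 mm (distance of petri_dish from where it was at the start of the episode above 0.02 m).
It fails at once if the specimen jar is pushed more than 20 mm or tipped (distance of specimen_jar from where it was at the start of the episode above 0.02 m or angle between specimen_jar's own z axis and vertical above 0.4 rad).
It fails at once if the slide box is pushed more than 20 mm (distance of slide_box from where it was at the start of the episode above 0.02 m).
It fails at once if the mug is pushed more than 20 mm or tipped (distance of mug from where it was at the start of the episode above 0.02 m or angle between mug's own z axis and vertical above 0.4 rad).
It also fails if it takes over 48 s, if anything falls off the work surface, if the arm or the gripper's body presses on something with over 40 N, if the wrist force passes 120 N, or if a joint passes its speed limit or range.

## Working session

There is one attempt and no reset: what is moved stays moved. The work goes in short steps, Python scripts to look and compute and a tool call to move; the robot and the scene stay as the last step left them, time stands still between calls to the robot, and variables do not carry over. Pictures are saved under pics/ and viewed, and the job is handed in when it is done.

Besides the shell and the picture viewer there is one more tool, called after "Request:" as name(argument=value, ...) on one line, values as JSON. carry_out: Moves the arm, as the interface text tells. Its arguments: {"type":"object","properties":{"moves":{"type":"array","items":{"type":"number"}}},"required":["moves"]}

```bash
mkdir -p pics
cat > h.py <<'E'
import numpy as np,cv2
from workcell import get_state,camera,hand_in
def save(c,n,crop=None,s=1):
    p=c["pixels"][:,:,::-1]
    if crop: p=p[crop[1]:crop[3],crop[0]:crop[2]]
    cv2.imwrite("pics/"+n,cv2.resize(p,None,fx=s,fy=s,interpolation=cv2.INTER_CUBIC))
def f(c): return 192/np.tan(np.radians(c["fov_y"]/2))
def world(c,u,v,z=None):
    if z is None: z=c["z_map"][int(v),int(u)]
    F=f(c); X=np.array([(u-c["cx"])/F*z,(v-c["cy"])/F*z,z])
    return np.array(c["R"]).T@(X-np.array(c["t"]))
def onplane(c,u,v,h):
    F=f(c);R=np.array(c["R"]);o=-R.T@np.array(c["t"]);d=R.T@np.array([(u-c["cx"])/F,(v-c["cy"])/F,1])
    return o+d*(h-o[2])/d[2]
E
python3 - <<'E'
from h import *
import pickle
cs={n:camera(n) for n in("scene","top","wrist")}
pickle.dump(cs,open("c0.pkl","wb"))
for n in cs: save(cs[n],n+"0.png",s=1.5)
s=get_state(); print(s)
E
```

```text
{'time_s': 0.15, 'q': array([-1.25959602e+00,  1.24409896e-01,  1.65137556e+00,  4.30199726e-05,
        1.36749810e+00, -8.26149532e-02]), 'qvel': array([ 0.00179138, -0.00116188, -0.00478661, -0.0002073 , -0.00031058,
        0.00157036]), 'tau': array([ 6.31963685e-04, -4.24226046e+01, -3.66013706e+01, -4.99285852e-05,
        4.67056103e-03,  1.24528765e-05]), 'position': array([ 249.24747758, -599.81467837,  241.29102988]), 'orientation': array([[ 9.23455204e-01,  3.83705952e-01, -4.77647091e-04],
       [ 3.83706207e-01, -9.23453796e-01,  1.62258558e-03],
       [ 1.81510727e-04, -1.68166126e-03, -9.99998570e-01]]), 'force': array([-0.01767458, -0.52102745, -0.44845624]), 'moment': array([ 0.02867738,  0.01125445, -0.03828621]), 'grip_width': 1.0011747588851028}
```

View pics/scene0.png

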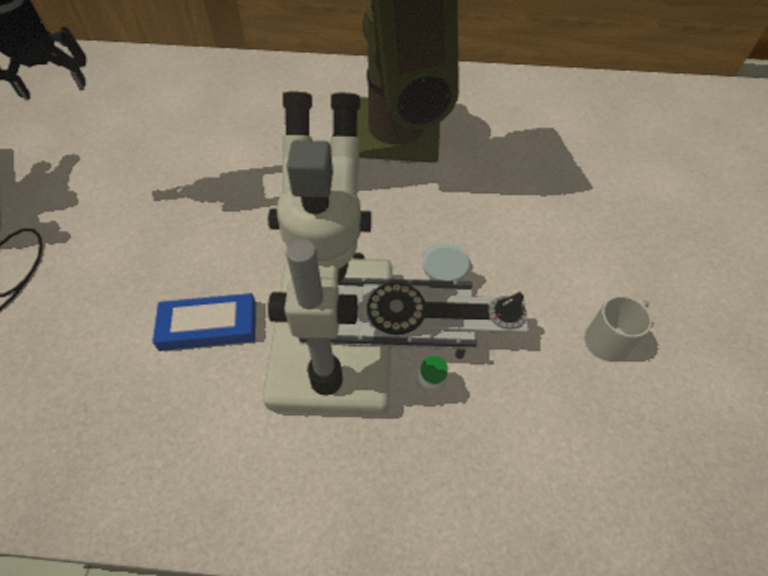

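View pics/top0.png

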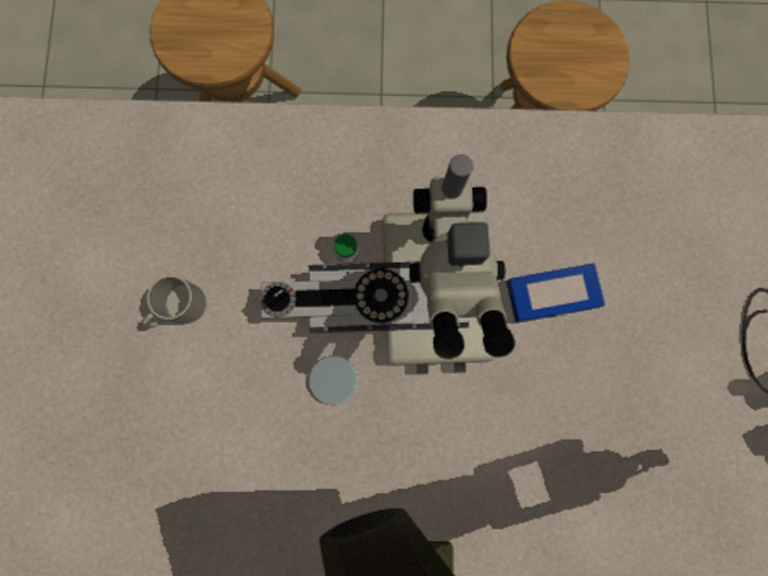

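View pics/wrist0.png

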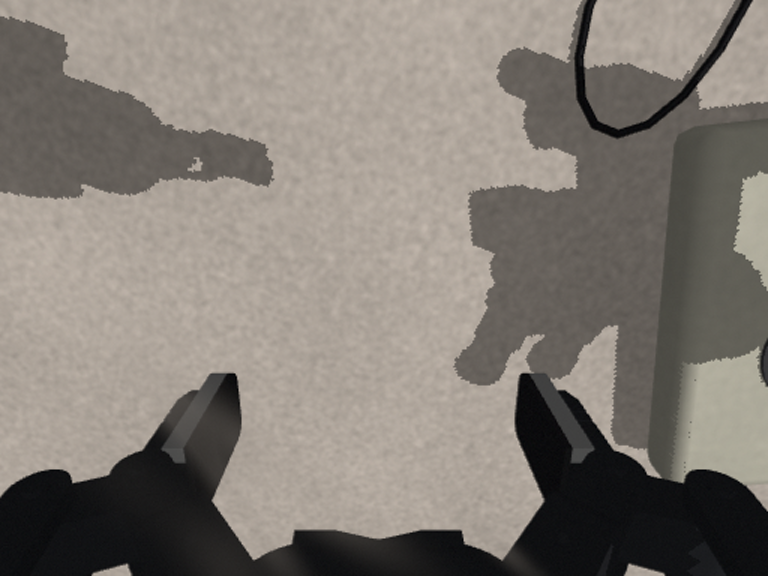

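Run:
```python
from h import *
import pickle
cs=pickle.load(open("c0.pkl","rb"))
t=cs["top"]; save(t,"topz.png",(150,150,350,290),4)
save(cs["scene"],"scz.png",(210,150,370,260),5)
print(t["R"],t["t"],t["fov_y"])
for n,u,v in[("mug",170,300),("jar",346,245),("dish",332,380),("box",555,290),("wheel",381,295),("knob",278,297),("foot",405,345),("foot2",400,220),("head",470,243)]:
    print(n,world(t,u/1.5,v/1.5).round(0))
z=t["z_map"];print(world(cs["wrist"],720/1.5,400/1.5))
```

```text
[[ 0.01962249 -0.9997101   0.0139524 ]
 [-0.98644569 -0.02163223 -0.16265592]
 [ 0.16291058 -0.01057157 -0.9865842 ]] [  19.02813428  572.76177972 1032.69706788] 53.416864897709715
mug [538. 446.   4.]
jar [642. 104.  63.]
dish [392. 126.  16.]
box [ 570. -296.   34.]
wheel [545.  37.  89.]
knob [533. 217. 119.]
foot [458.  -9.  54.]
foot2 [695.   4.  56.]
head [562. -69. 429.]
[ 235.76405977 -886.80283663   53.78609813]
```

View pics/topz.png

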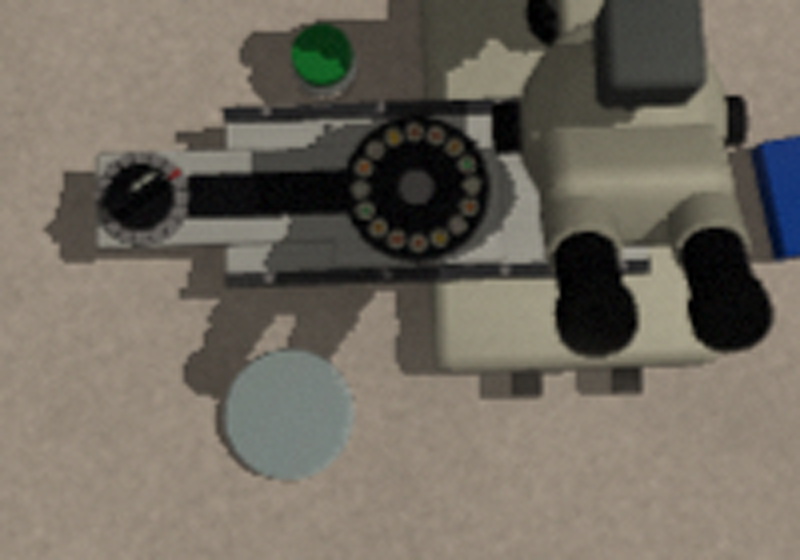

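View pics/scz.png

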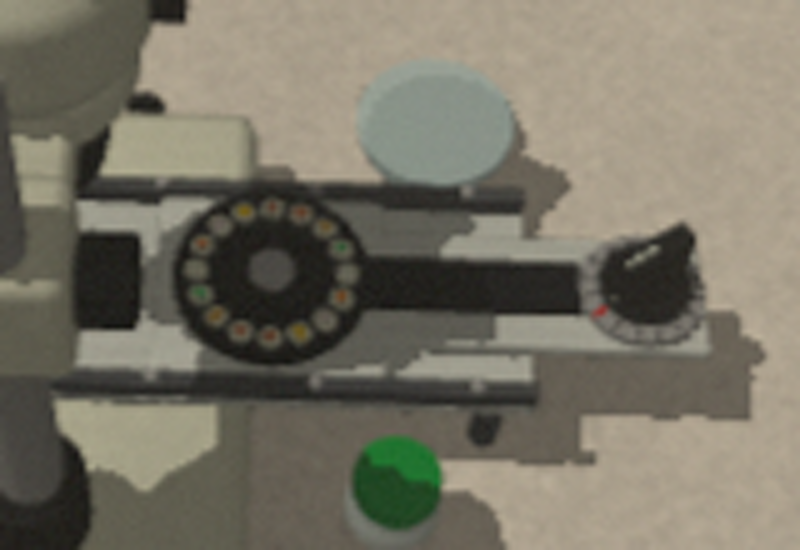

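Run:
```python
from h import *
import pickle
cs=pickle.load(open("c0.pkl","rb"))
def cloud(c):
    F=f(c);v,u=np.mgrid[0:384,0:512];z=c["z_map"].astype(float)
    P=np.stack([(u-c["cx"])/F*z,(v-c["cy"])/F*z,z],-1)
    return ((P-np.array(c["t"]))@np.array(c["R"])).astype(float),z>0
for n in("top","scene"):
    c=cs[n];P,ok=cloud(c)
    m=ok&(np.hypot(P[...,0]-533,P[...,1]-217)<45)&(P[...,2]>107)&(P[...,2]<135)
    Q=P[m];(cx,cy),wh,a=cv2.minAreaRect(Q[:,:2].astype(np.float32))
    w,V=np.linalg.eigh(np.cov(Q[:,:2].T))
    print(n,m.sum(),"mean",Q.mean(0).round(1),"rect",cx,cy,wh,a,"axis",np.degrees(np.arctan2(V[1,1],V[0,1])),"ztop",np.percentile(Q[:,2],[50,95]),np.sqrt(w))
    # skirt/plate
    # wheel: z 80-95 dark
    m=ok&(np.hypot(P[...,0]-545,P[...,1]-37)<75)&(P[...,2]>84)&(P[...,2]<100)&(c["pixels"].max(-1)<75)
    print(" wheel",P[m].mean(0),m.sum())
    # gibs: dark, z 70-80
    m=ok&(P[...,2]>71)&(P[...,2]<81)&(c["pixels"].max(-1)<80)&(P[...,1]>-30)&(P[...,1]<170)
    for lo,hi in((450,500),(575,640)):
        k=m&(P[...,0]>lo)&(P[...,0]<hi);q=P[k]
        if k.sum()>10:
            vx,vy,x0,y0=cv2.fitLine(q[:,:2].astype(np.float32),cv2.DIST_HUBER,0,.1,.01).ravel()
            print(" gib",k.sum(),"x at y=100:",x0+(100-y0)*vx/vy,"deg",np.degrees(np.arctan(vx/vy)),"ymax",q[:,1].max(),q[:,2].mean())
```

```text
top 94 mean [534.5 222.7 117.1] rect 535.4874267578125 223.22833251953125 (14.547487258911133, 40.62753677368164) 37.27562713623047 axis 126.13984261981571 ztop [117.57801442 121.20285365] [ 4.33210282 11.89884735]
 wheel [544.30147838  36.90982175  86.05562824] 648
 gib 304 x at y=100: 485.41193 deg -3.3050096 ymax 165.80767246624504 75.57287355243211
 gib 312 x at y=100: 597.3241 deg -2.9248278 ymax 167.91028746105383 75.69911658558958
scene 104 mean [536.8 221.6 115. ] rect 534.9436645507812 222.3026580810547 (13.963479995727539, 39.6409797668457) 36.29704666137695 axis 126.5915452759602 ztop [115.88716679 118.3803743 ] [ 4.14120493 12.24748473]
 wheel [547.87712275  36.31345293  85.14120675] 180
 gib 204 x at y=100: 485.35837 deg -2.9301486 ymax 164.4861068320148 74.20865370994703
 gib 308 x at y=100: 599.28613 deg -2.128291 ymax 168.6706647342507 74.9870818172211
```

Request:
carry_out(moves=[1,0,0,-40,0,1,0,0,-80,0,1,0,0,-120,0,1,0,0,-160,0,1,0,0,-200,0,1,0,0,-240,0,1,0,0,-280,0,1,0,0,-310,0,1,0,0,-310,0])

```text
time_s: 1.05
position: [249.4, -600.3, 557.7]
orientation: [[0.923, 0.384, 0.002], [0.384, -0.923, -0.008], [-0.001, 0.008, -1.0]]
force: [-0.2, 0.8, 0.9]
grip_width: 1.002
```

Request:
carry_out(moves=[1,23,-34,0,-0.1,1,46,-67,0,-0.2,1,70,-101,0,-0.3,1,93,-134,0,-0.4,1,116,-168,0,-0.5,1,139,-202,0,-0.6,1,163,-235,0,-0.7,1,186,-269,0,-0.8,1,209,-303,0,-0.9,1,232,-336,0,-1.0,1,255,-370,0,-1.1,1,279,-403,0,-1.2,1,302,-437,0,-1.3,1,302,-437,0,-1.3])

```text
time_s: 2.45
position: [360.9, -77.2, 553.0]
orientation: [[-0.132, 0.991, 0.002], [0.991, 0.132, -0.006], [-0.006, 0.001, -1.0]]
force: [-0.2, -0.6, -0.1]
grip_width: 1.002
```

Request:
carry_out(moves=[1,34,26,0,-0.1,1,68,53,0,-0.2,1,102,79,0,-0.3,1,137,106,0,-0.4,1,171,132,0,-0.5,1,205,159,0,-0.5,1,240,186,0,-0.5,1,274,212,0,-0.5,1,274,212,40,-0.5,1,274,212,80,-0.5,1,274,212,120,-0.5,1,274,212,160,-0.5,1,274,212,200,-0.5,1,274,212,240,-0.5,1,274,212,280,-0.5,1,274,212,320,-0.5,1,274,212,320,-0.5])

```text
time_s: 4.15
position: [531.4, 218.0, 222.5]
orientation: [[-0.59, 0.808, -0.013], [0.808, 0.59, -0.011], [-0.001, -0.017, -1.0]]
force: [-0.3, -0.7, -1.0]
grip_width: 0.998
```

Run:
```python
from h import *
c=camera("wrist");save(c,"w1.png",s=1.5)
save(camera("top"),"t1.png",(130,120,350,290),3.5)
s=get_state();print(s["position"],s["orientation"],s["q"])
F=f(c);v,u=np.mgrid[0:384,0:512];z=c["z_map"].astype(float)
P=np.stack([(u-c["cx"])/F*z,(v-c["cy"])/F*z,z],-1);P=(P-np.array(c["t"]))@np.array(c["R"])
m=(z>0)&(np.hypot(P[...,0]-535,P[...,1]-222)<28)&(P[...,2]>110)&(P[...,2]<128)
Q=P[m];r=cv2.minAreaRect(Q[:,:2].astype(np.float32));w,V=np.linalg.eigh(np.cov(Q[:,:2].T))
print(m.sum(),Q.mean(0),r,np.degrees(np.arctan2(V[1,1],V[0,1])))
```

```text
[535.19147738 219.49799032 230.62113165] [[-5.90067034e-01  8.07354028e-01 -6.07754954e-04]
 [ 8.07336983e-01  5.90049318e-01 -6.98554830e-03]
 [-5.28120516e-03 -4.61260481e-03 -9.99975416e-01]] [ 0.29939704 -0.02361336  1.82322271 -0.00666533  1.34462928 -0.33023958]
920 [533.37766536 225.50975964 116.83846393] ((533.9359741210938, 224.5001678466797), (13.868036270141602, 40.92612838745117), 37.0089225769043) 127.05306452544976
```

View wrist.

View pics/w1.png

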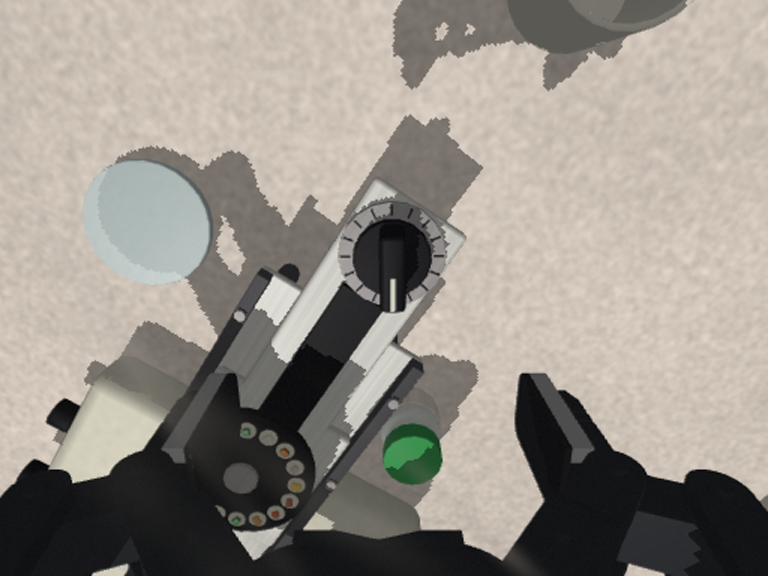

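View pics/t1.png

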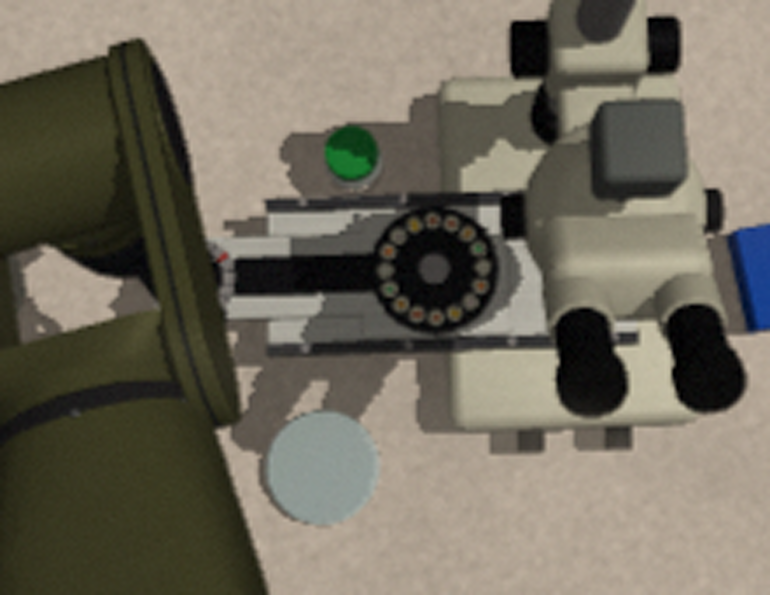

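Request:
carry_out(moves=[1,3.6,1.8,20,0,1,3.6,1.8,45,0,1,3.6,1.8,70,0,1,3.6,1.8,90,0,1,3.6,1.8,105,0,1,3.6,1.8,117,0,1,3.6,1.8,127,0,1,3.6,1.8,127,0,1,3.6,1.8,127,0])

```text
time_s: 5.15
position: [534.9, 222.7, 104.2]
orientation: [[-0.59, 0.807, 0.0], [0.807, 0.59, -0.007], [-0.006, -0.004, -1.0]]
force: [0.3, -0.3, 1.0]
grip_width: 1.0
```

Run:
```python
from h import *
c=camera("wrist");save(c,"w2.png",s=1.5)
save(camera("scene"),"s2.png",(160,100,420,290),3)
s=get_state();print(s["position"],s["orientation"],s["force"])
```

```text
[535.15918731 222.80072513 104.65363175] [[-0.59008026  0.80734386  0.00108684]
 [ 0.80732336  0.59007397 -0.00645798]
 [-0.00585513 -0.0029333  -0.99997856]] [-0.47513171  0.42314076  0.2697547 ]
```

View pics/w2.png

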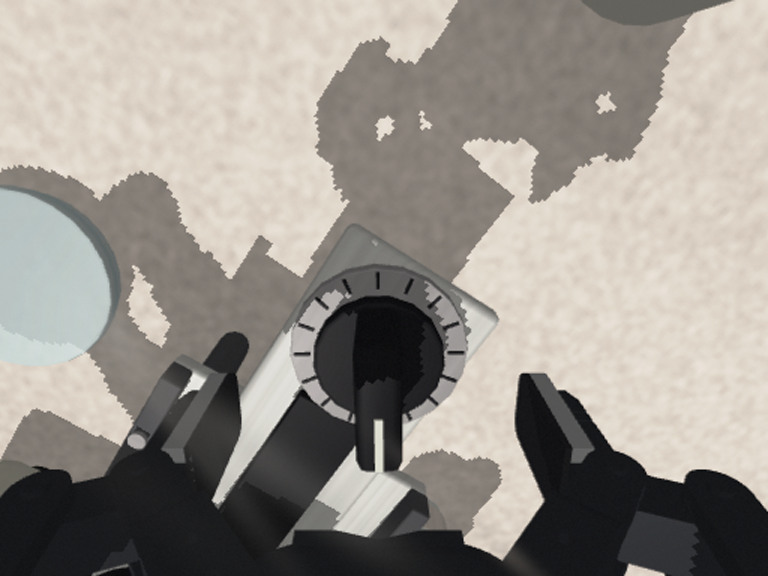

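View pics/s2.png

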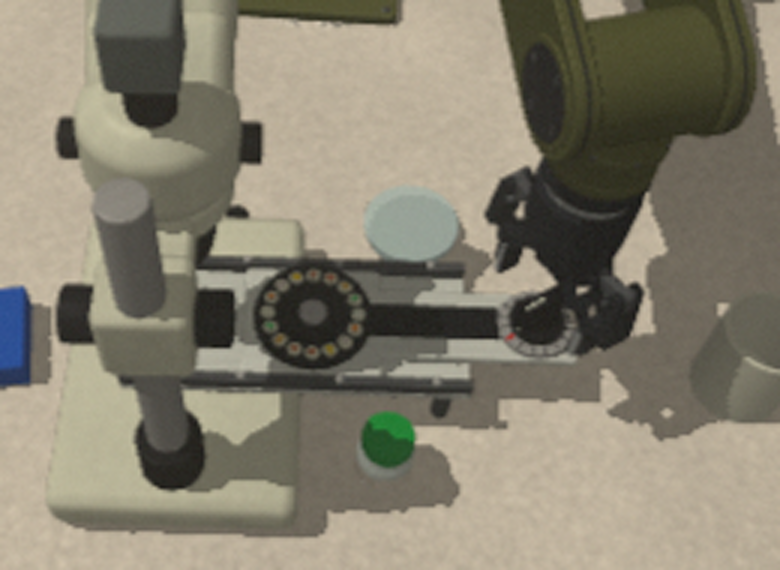

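Request:
carry_out(moves=[0,0,0,0,0,0,0,0,0,0,0,0,0,0,0,0,0,0,0,0,0,0,0,0,0,0,0,0,0,0,0,0,0,0,0,0,0,0,0,0,0,0,0,0,0,0,0,0,0,0])

```text
time_s: 6.25
position: [535.1, 222.8, 104.8]
orientation: [[-0.59, 0.807, 0.001], [0.807, 0.59, -0.007], [-0.006, -0.003, -1.0]]
force: [-1.8, -0.4, 2.9]
grip_width: 0.153
```

Run:
```python
from h import *
c=camera("wrist");save(c,"w3.png",s=1.5)
s=get_state();print(s["position"],s["orientation"],s["force"],s["moment"],s["grip_width"])
```

```text
[535.13369553 222.79330412 104.80577841] [[-5.90034613e-01  8.07377342e-01  9.91699340e-04]
 [ 8.07356866e-01  5.90027636e-01 -6.50223366e-03]
 [-5.83488614e-03 -3.03588765e-03 -9.99978369e-01]] [-1.9753261  -2.05971782  3.04480683] [-0.0817141   0.30576702 -0.01716367] 0.15115632480598953
```

View pics/w3.png

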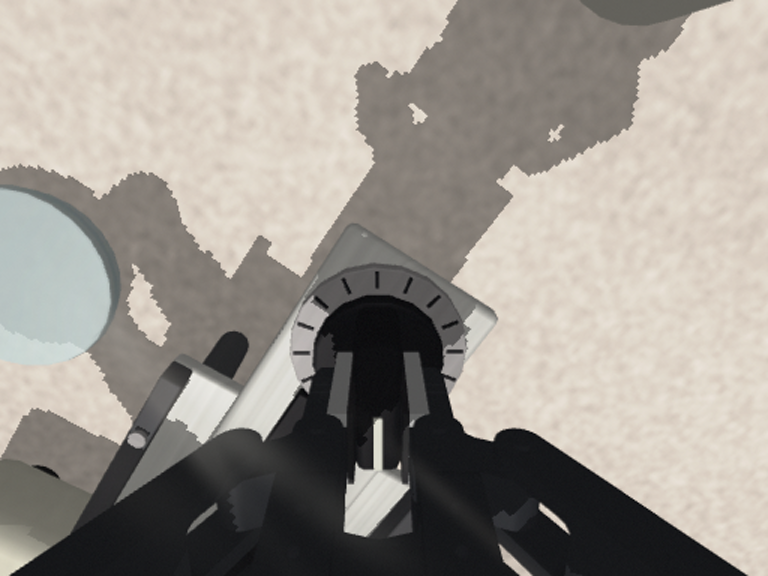

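Request:
carry_out(moves=[0,-6.7,-4.4,0,0,0,-13.4,-8.8,0.1,0,0,-20.1,-13.1,0.1,0,0,-26.8,-17.5,0.2,0,0,-33.4,-21.9,0.2,0,0,-40.1,-26.3,0.3,0,0,-46.8,-30.6,0.3,0,0,-53.5,-35.0,0.4,0,0,-56.8,-37.2,0.4,0,0,-56.8,-37.2,0.4,0,0,-56.8,-37.2,0.4,0,0,-56.8,-37.2,0.4,0])

```text
time_s: 7.5
position: [538.8, 155.0, 104.9]
orientation: [[-0.59, 0.807, 0.001], [0.807, 0.59, -0.006], [-0.006, -0.003, -1.0]]
force: [-0.3, 5.1, 0.1]
grip_width: 0.146
```

Run:
```python
from h import *
c=camera("wrist");save(c,"w4.png",s=1.5)
save(camera("scene"),"s4.png",(160,100,420,290),3)
s=get_state();print(s["position"],s["orientation"],s["force"],s["moment"],s["grip_width"])
d=s["position"]-np.array([535.13,222.79,104.8]);u=np.array([.0515,-.9987]);print(d,d[:2]@u)
```

```text
[538.74963724 155.13746835 104.84558485] [[-0.59026478  0.80720844  0.00142017]
 [ 0.80718705  0.59026049 -0.00645144]
 [-0.00604593 -0.00266172 -0.99997818]] [ 1.40134837  3.84041853 -0.08289937] [ 0.78721544 -0.1420553   0.02179672] 0.1497107015139524
[ 3.61963724e+00 -6.76525317e+01  4.55848499e-02] 67.75099467978808
```

View pics/w4.png

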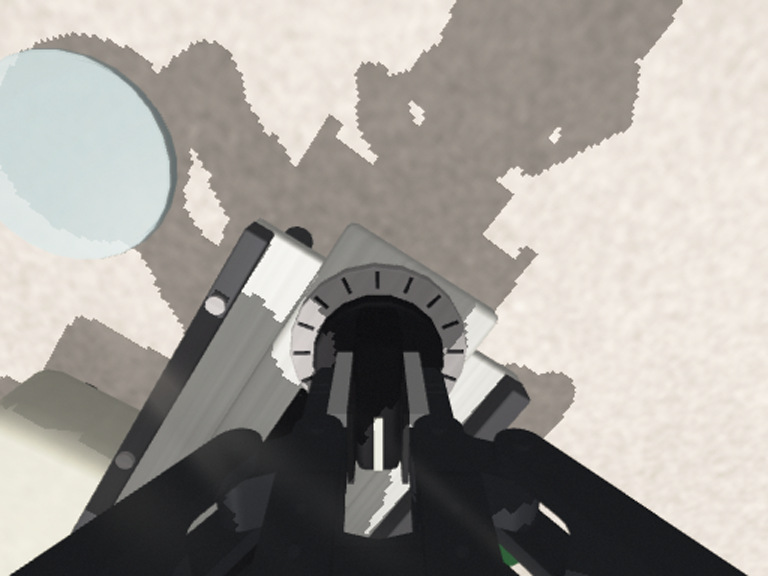

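View pics/s4.png

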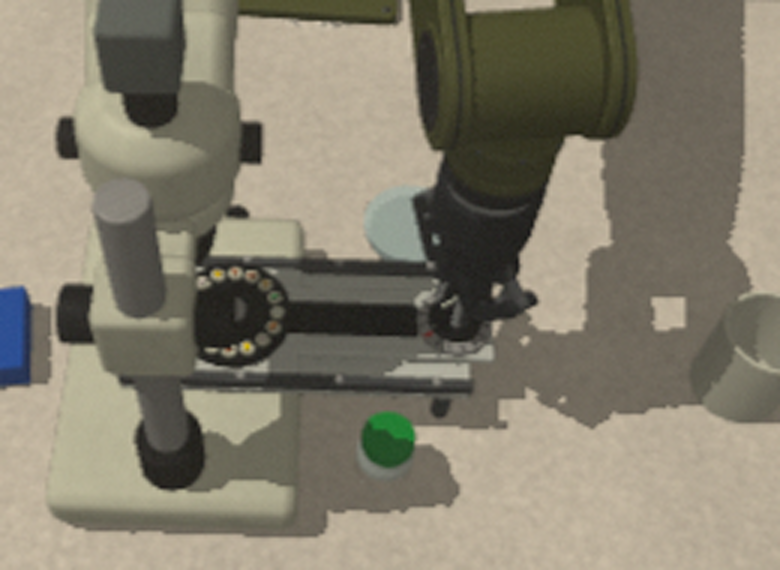

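Request:
carry_out(moves=[0,-0.8,-0.5,0,0,0,-1.7,-1.1,0,0,0,-2.5,-1.6,0,0,0,-2.5,-1.6,0,0,0,-2.5,-1.6,0,0,0,-2.5,-1.6,0,0,0,-2.5,-1.6,0,0])

```text
time_s: 8.3
position: [538.9, 152.8, 104.9]
orientation: [[-0.59, 0.807, 0.001], [0.807, 0.59, -0.006], [-0.005, -0.002, -1.0]]
force: [0.6, 5.4, 0.0]
grip_width: 0.147
```

```bash
cat > st.py <<'E'
from h import *
s=get_state();print(s["position"],s["force"],s["moment"],s["grip_width"],"toolx deg",np.degrees(np.arctan2(s["orientation"][1,0],s["orientation"][0,0])))
d=s["position"]-np.array([535.13,222.79,104.8]);print(d,d[:2]@np.array([.0515,-.9987]),"lat",d[:2]@np.array([.9987,.0515]));print(s["orientation"])
E
python3 st.py
```

```text
[538.88283458 152.75045    104.8503095 ] [0.55798943 5.39660072 0.00714547] [ 1.0228113  -0.12382229  0.03268648] 0.14745835724764245 toolx deg 126.19263067818264
[ 3.75283458e+00 -7.00395500e+01  5.03095041e-02] 70.14176956147234 lat 0.14091907152776986
[[-0.59049336  0.8070412   0.00144456]
 [ 0.80702464  0.59049126 -0.00559523]
 [-0.00536858 -0.00213815 -0.9999833 ]]
```

Request:
carry_out(moves=[0,-0.8,-0.5,0,0,0,-1.7,-1.1,0,0,0,-1.7,-1.1,0,0,0,-1.7,-1.1,0,0,0,-1.7,-1.1,0,0])

```text
time_s: 8.8
position: [538.9, 152.6, 104.9]
orientation: [[-0.59, 0.807, 0.002], [0.807, 0.59, -0.002], [-0.003, 0.0, -1.0]]
force: [-0.8, 10.6, -0.1]
grip_width: 0.152
```

```bash
python3 st.py
```

```text
[538.88290264 152.57599726 104.85436623] [-0.81583455 10.63306997 -0.07227347] [ 1.79723389e+00 -1.79570383e-01 -2.35118253e-04] 0.1522495292648224 toolx deg 126.19023162506653
[ 3.75290264e+00 -7.02140027e+01  5.43662258e-02] 70.31599901824372 lat 0.1320027268264602
[[-5.90466156e-01  8.07060906e-01  1.55314305e-03]
 [ 8.07058363e-01  5.90468196e-01 -2.02681151e-03]
 [-2.55284191e-03  5.67134839e-05 -9.99996740e-01]]
```

Request:
carry_out(moves=[0,-1.7,-1.1,0,0.05,0,-1.7,-1.1,0,0.1,0,-1.7,-1.1,0,0.15,0,-1.7,-1.1,0,0.2,0,-1.7,-1.1,0,0.25,0,-1.7,-1.1,0,0.3,0,-1.7,-1.1,0,0.35,0,-1.7,-1.1,0,0.4,0,-1.7,-1.1,0,0.4,0,-1.7,-1.1,0,0.4,0,-1.7,-1.1,0,0.4])

```text
time_s: 9.9
position: [538.2, 152.2, 104.8]
orientation: [[-0.23, 0.973, -0.0], [0.973, 0.23, 0.001], [0.001, 0.0, -1.0]]
force: [-1.7, 10.2, 1.4]
grip_width: 0.153
```

```bash
python3 st.py
python3 - <<'E'
from h import *
c=camera("wrist");save(c,"w5.png",s=1.5)
E
```

```text
[538.24711675 152.2426943  104.82990122] [-1.73699541 10.21123991  1.37772456] [1.57963975 0.36453535 0.01611885] 0.153174286054868 toolx deg 103.28499186098277
[ 3.11711675e+00 -7.05473057e+01  2.99012233e-02] 70.61612571553627 lat -0.5201217463062183
[[-2.29794723e-01  9.73239110e-01 -1.42673566e-04]
 [ 9.73238717e-01  2.29794759e-01  8.77143873e-04]
 [ 8.86456359e-04  6.27075948e-05 -9.99999605e-01]]
```

View pics/w5.png

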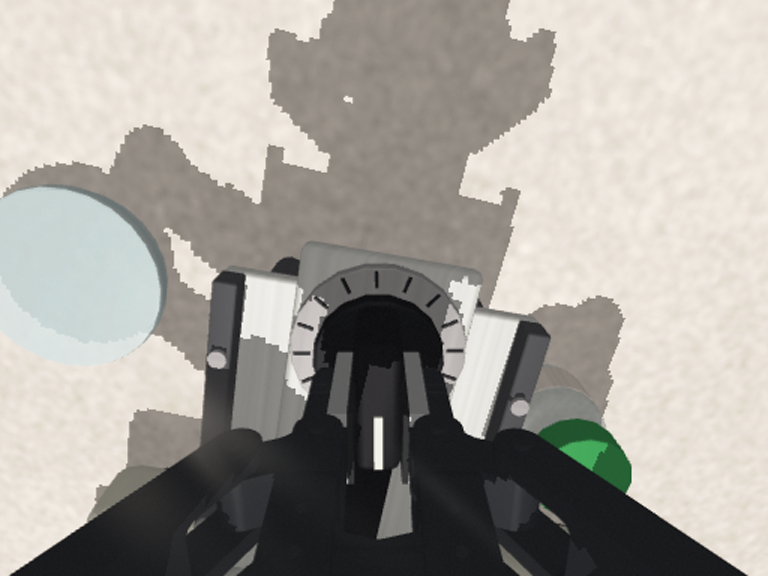

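Request:
carry_out(moves=[0,-2,-0.4,0,0.05,0,-2,-0.4,0,0.1,0,-2,-0.4,0,0.15,0,-2,-0.4,0,0.2,0,-2,-0.4,0,0.25,0,-2,-0.4,0,0.3,0,-2,-0.4,0,0.35,0,-2,-0.4,0,0.39,0,-2,-0.4,0,0.39,0,-2,-0.4,0,0.39])

```text
time_s: 10.95
position: [537.5, 152.2, 104.8]
orientation: [[0.157, 0.988, -0.002], [0.988, -0.157, 0.004], [0.004, -0.002, -1.0]]
force: [-1.5, 11.2, 1.4]
grip_width: 0.151
```

```bash
python3 st.py
```

```text
[537.54466072 152.15195302 104.84343504] [-1.54972646 11.18985317  1.41238153] [ 1.65308171  0.39849631 -0.02106777] 0.15137210797763304 toolx deg 80.95237681379747
[ 2.41466072e+00 -7.06380470e+01  4.34350422e-02] 70.67057254603303 lat -1.2263377590460125
[[ 0.15725415  0.98755645 -0.00184096]
 [ 0.98755037 -0.15724523  0.00426652]
 [ 0.00392395 -0.00248897 -0.9999892 ]]
```

Request:
carry_out(moves=[0,-2,0.4,0,0.05,0,-2,0.4,0,0.1,0,-2,0.4,0,0.15,0,-2,0.4,0,0.2,0,-2,0.4,0,0.25,0,-2,0.4,0,0.3,0,-2,0.4,0,0.35,0,-2,0.4,0,0.385,0,-2,0.4,0,0.385,0,-2,0.4,0,0.385,0,-2,0.4,0,0.385,0,-2,0.4,0,0.385,0,-2,0.4,0,0.385])

```text
time_s: 12.25
position: [536.9, 152.3, 104.8]
orientation: [[0.516, 0.856, -0.003], [0.856, -0.516, 0.008], [0.005, -0.007, -1.0]]
force: [-0.6, 12.2, 0.2]
grip_width: 0.153
```

```bash
python3 st.py
python3 - <<'E'
from h import *
c=camera("wrist");save(c,"w6.png",s=1.5)
save(camera("scene"),"s6.png",(160,100,420,290),3)
E
python3 st.py
```

```text
[536.86849599 152.32540189 104.8289055 ] [-0.57872082 12.20206381  0.20639939] [1.81013308 0.30619823 0.01004171] 0.15319112822412947 toolx deg 58.90327896400956
[ 1.73849599e+00 -7.04645981e+01  2.89054980e-02] 70.46252667233655 lat -1.8926908567355316
[[ 0.5164772   0.85629398 -0.00345315]
 [ 0.85628483 -0.51643855  0.00821658]
 [ 0.00525247 -0.00720056 -0.99996028]]
[536.87364926 152.3477077  104.83054672] [-1.48224063 11.42605424  1.38497601] [ 1.85844337  0.2990364  -0.0334223 ] 0.15283040471014236 toolx deg 58.90446187288931
[ 1.74364926e+00 -7.04422923e+01  3.05467150e-02] 70.44051525625697 lat -1.8863955340776506
[[ 0.51645946  0.85630467 -0.00345366]
 [ 0.8562954  -0.51642063  0.00824142]
 [ 0.00527363 -0.00721371 -0.99996007]]
```

View pics/w6.png

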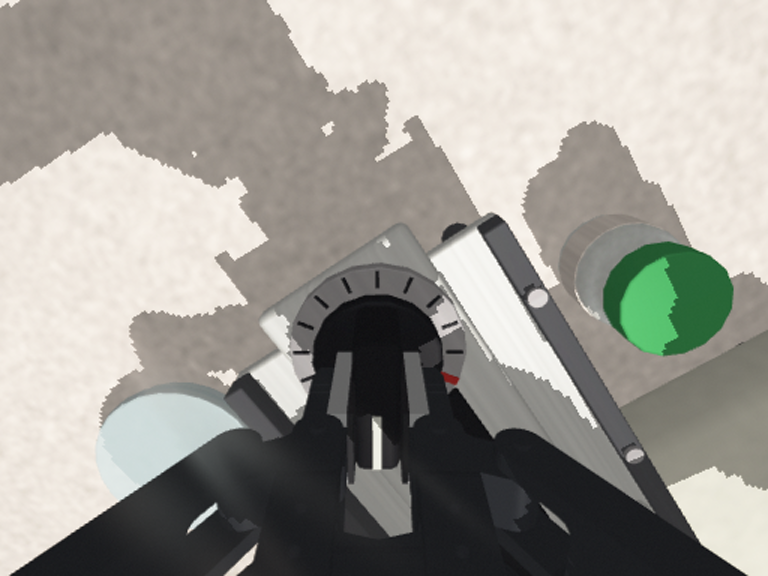

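View pics/s6.png

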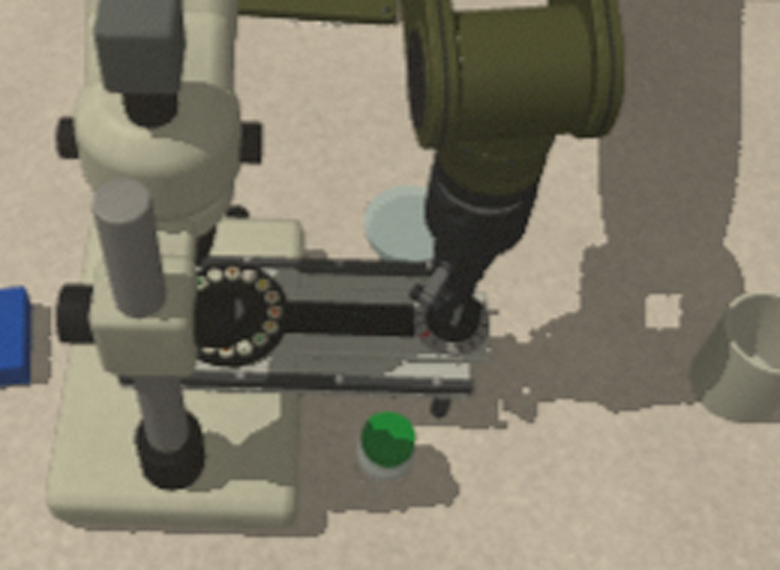

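```bash
python3 -c "
from h import *
print(hand_in())"
```

```text
the job is handed in; nothing more can be done
None
```

I gripped the index knob, pushed the stage home, turned the knob clockwise to the third click, and handed the job in while still holding it. No verdict is reported.

My last checks before handing in:
- **Stage:** it had moved about 70.4 mm and was against its stop. The push force had risen from about 5 N to 10–12 N with almost no further movement.
- **Knob:** the gripper had turned 67.3° (1.174 rad; the third click is 1.178). The bar stayed in line with the fingers. The red mark sat about three ticks from the pointer, though I read roughly 71° off the tilted wrist picture, against a true 67.5°. The turning moment was close to zero, as it should be when the knob rests in a detent.
- **Grip:** the opening stayed at 0.153, about 13 mm on the 14 mm bar. I had no direct reading of the finger force.
- **Other objects:** the dish, jar, slide box and mug looked unmoved in the last scene picture. I judged that by eye and did not measure it.

The tool drifted about 1.9 mm sideways as the knob turned, because the grip was slightly off the turning axis. The job took about 12 s.

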